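# Stop test on the kitchen slicer

## Task

Do the stop test on the food slicer before it is used: with the tips of the closed fingers, press the big mushroom stop button in until it latches, then push one of its two lugs round clockwise until the head springs back up, and finally press the reset button, the further from you of the two small round buttons beside it, fully down and let it come back. Press and push gently, do not take the stop between the fingers, and leave the start button, the dial, the carriage and everything standing around as they are.

Things in the scene. Friction and masses are not known exactly. Their poses are not given: they have to be found in the camera images.
- slicer: electric food slicer, fixed, 320 mm deep (x), 550 mm wide (y), 335 mm high. Origin on the worktop, 150 mm behind the base's front face and 240 mm from its right end; x points away from the operator (the front faces -x, to the robot), y to the operator's left, z up. The low slice deck, 85 mm high, is behind the console
- console (a point): centre of the console's top at the slicer's front right: flat, level aluminium panel, 105 mm above the worktop, 135 mm deep (slicer x) by 230 mm wide (slicer y). Only the stop (at its right end) and the two push-buttons (at its left end) stand on it
- blade (a point): centre of the upright 220 mm blade. Blade, drive hub and gauge plate stand left of the console, at slicer y +40 to +100 mm, x -155 to +165 mm, up to 335 mm above the worktop
- stop_top (a point): top centre of the mushroom stop at slicer x -85, y -175 mm: black dome 46 mm across, left and right lugs 12 mm wide, ending 36 mm from the axis. When up: top 32 mm above the console, undersides of dome and lugs 14 mm, lug tops 27.5 mm. Fixed steel collar under it 62 mm across, 5.5 mm high. Frame rides on the head: z up, y along the lugs, untwisted its x and y are as the slicer's
- stop_press (a joint): how far the stop head is pressed in: 0 up, 0.007 m fully in. It takes 5 to 6 N; past about 4 mm it snaps down and stays latched by itself. It cannot be pressed fully in while twisted
- stop_twist (a joint): how far the head is twisted, clockwise seen from above: 0 at rest, up to 0.95 rad; a weak spring turns it back when let go. When latched, twisting drives the head up; past about 0.5 rad it springs up by itself (a finger rubbing on the lug can hold it back until taken away; turn it to 0.7 rad to be sure). It takes 0.1 to 0.15 N m (3 to 5 N at a lug)
- reset_top (a point): top centre of the reset push-button, the one of the two further from the operator, at slicer x -50, y -65 mm: black round cap 28 mm across in a steel ring 44 mm across; the cap's top is 22 mm above the console and the ring's 12 mm; z up
- reset (a joint): how far the reset button is pressed: 0 up to 0.006 m fully down, where it takes 5 N; it springs back
- start_top (a point): top centre of the start push-button, of the same make as reset, nearer the operator, at slicer x -114, y -65 mm
- start (a joint): how far the start button is pressed: 0 to 0.006 m
- dial_mark (a point): a point at the rim of the slice-thickness dial on the slicer's front face (slicer y +140 mm, 52 mm above the worktop, 64 mm across, standing 44 mm out); it moves when the dial is turned
- carriage_handle (a point): centre of the 32 mm ball handle of the food carriage, left of the blade, 245 mm above the worktop; it moves when the carriage slides along the slicer's x
- plate: white ceramic plate, 150 mm across, 18 mm high, lying on the slicer's slice deck behind the console; loose. Origin: centre of its underside
- mug: ceramic mug with a handle, 80 mm across, 92 mm high, on the worktop before and to the right of the slicer; loose. Origin: centre of its underside
- spice_jar: small amber glass jar with a steel cap, 48 mm across, 85 mm high, on the worktop close beside the console's right end; loose. Origin: centre of its underside
- spoon: steel spoon 190 mm long lying on the worktop before the slicer; loose
- canister: white ceramic canister with a wooden lid, 84 mm across, 110 mm high, before the slicer's left corner; loose. Origin: centre of its underside

How it is judged:
On the way, in this order (a step that is already met when the one before it is completed fails the run):
1. the stop is pressed fully in and latched (5.5 mm or more of its 7 mm) (value of joint stop_press above 0.0055 m), for 0.2 s.
2. the latched head is twisted clockwise by 0.25 rad or more while it is still in by 3 mm or more (not pulled up) (value of joint stop_twist above 0.25 rad and value of joint stop_press above 0.003 m).
3. the stop has sprung back up (within 1 mm) (value of joint stop_press below 0.001 m), for 0.2 s.
4. the reset button is pressed fully down (4.5 mm or more of its 6 mm) (value of joint reset above 0.0045 m), for 0.05 s.
At the end, for the whole second after the job is handed in: the stop stands up (within 1 mm) and is turned back (within 0.15 rad), reset and start are up (within 1 mm), the dial's mark is within 6 mm and the carriage within 10 mm of where they were, and every loose thing within 20 mm of where it stood (value of joint each of stop_press, reset, start below 0.001 m and value of joint stop_twist below 0.15 rad and distance of dial_mark from where it was at the start of the episode below 0.006 m and distance of carriage_handle from where it was at the start of the episode below 0.01 m and distance of each of plate, mug, spice_jar, spoon, canister from where it was at the start of the episode below 0.02 m); the robot touches nothing.
It fails at once if the slicer or its controls pushed with more than 35 N (contact force between slicer and the fingers above 35 N or contact force between slicer and the arm above 35 N).
It fails at once if the stop taken between the fingers (the point between the finger pads comes within 12 mm of the stop's axis and lower than 3 mm above its top) (horizontal distance between the grasp point and stop_top below 0.012 m and z of the grasp point in the frame of stop_top below 0.003 m).
It fails at once if the start button pressed (3 mm or more) (value of joint start above 0.003 m).
It fails at once if the dial turned or the carriage shifted (distance of dial_mark from where it was at the start of the episode above 0.006 m or distance of carriage_handle from where it was at the start of the episode above 0.01 m).
It fails at once if something standing around shifted, lifted or knocked over (20 mm) (distance of any of plate, mug, spice_jar, spoon, canister from where it was at the start of the episode above 0.02 m).
It also fails if it takes over 51 s, if anything falls off the work surface, if the arm or the gripper's body presses on something with over 40 N, if the wrist force passes 120 N, or if a joint passes its speed limit or range.

## Robot

A 6-joint arm with a two-finger parallel gripper is mounted at the origin on the work surface. World frame = base frame: x ahead of the robot, y to its left, z up, the work surface at z = 0. Lengths are in m, angles in rad, forces in N, time in s.
With the tool pointing down it reaches from about 0.25 to 0.725 m from the base axis. Payload 4 kg.
Tool frame: the origin (TCP) lies midway between the tips of the shut fingers; the grasp point (between the pads) lies 19 mm behind it; z points along the fingers, y is the line along which they close (so a half turn about z gives the same grasp; the last joint's range is limited). The gripper opens to 85 mm and grips with 20 to 120 N. Pads are 22 mm wide; open, the fingers measure 114 mm over their backs; the gripper's body (76 mm by 85 mm) begins 54 mm behind the grasp point. The pads swing forward as they close: fully open they stand 13 mm farther back than shut.
Start: joints at [-1.254, 0.241, 0.005, 1.335, 0, 1.571], TCP at [0.156, -0.475, 0.208] pointing down, gripper open.
Joint ranges: [-2.72, 2.72], [-1.05, 1.87], [-1.09, 1.28], [-1.99, 2.15], [-1.42, 1.44], [-3.14, 3.14]. Speed limits (rad/s): [2.79, 2.79, 3.14, 3.14, 3.14, 3.14].

## Interface

Orientations are given as a unit quaternion [x, y, z, w].
In Python, from workcell import get_obs, camera, job_done, silhouettes gives the robot as it stands. The module is installed in compiled form; this text tells all that it offers.
- The arm moves only by the tool drive_tool, never from a script. Its argument "increments" is a list of rows, each a list of 3 entries, a list of its own where there are three numbers: the shift along the world's x, y, z in mm, then the turn, a rotation vector about the world's x, y, z in degrees, then the opening, from 0 (shut) to 1 (fully open). A call has 1 to 8 rows; each row shifts and turns the commanded pose from where the row before left it; what a row does not reach is not made up. A row lasts 1/12 s, in which the tool goes at most 41.7 mm and 7.16 degrees, less where a joint would pass 70% of its speed; a pose out of reach is approached as far as the arm can. A call is refused whole if a number of a shift passes 41.7 or a number of a turn 7.16, either way. A call with a gripper value outside its range is refused whole. The fingers move at their own pace and stop on an object; the grip force is fixed at half the most. Time passes only in rows, so rows that do not move let the fingers close. It gives the time, the measured TCP pose, the force, the opening and the grip force at its end, in the units of the state.
- get_obs(): the state, without advancing time (a new reading comes with each control period).
- camera(name): name is "scene" or "top" or "wrist"; returns a dict with "image" (420x560x3 uint8, red, green, blue), "K" (3x3 intrinsics, pixels), "view" (4x4, takes a point from world to camera coordinates). Camera axes: x right, y down, z forward; pixel columns grow to the right and rows downward; lengths in m; the calibration is good to about 2 mm. A picture is of the moment at which its call begins. There is no depth.
- job_done(): hands the job in; it is judged then, once.
Trained networks look in a picture, given as the dict that the camera call returned (one of the last four; its "shot" number tells which), for a name from the list of things; names that differ only in an ending like _2 or _b are one class to them, and where a whole thing is asked for, a point or a joint stands for the part that bears it (a point fixed in the world has none). Each returns a list of dicts, best first, with "conf" (0 to 1); they miss things now and then, are a little off and sometimes report something else, mostly with a low value. They report only what shows in the picture. A call takes as long as a camera call.
- silhouettes(query, picture): "region" (420x560 bool, what is visible of it) and "bbox" ([left, top, right, bottom] in pixels, round what is visible of it).
The state is a dict: "clock": time; "joint_pos": joint angles; "joint_vel": joint speeds; "tau": joint torques, N m; "eef_pos": TCP position; "tool_rot": TCP orientation; "ft_force": force on the tool from outside, world axes, zero at the start; "ft_torque": the same for the moment, N m; "grip_width": finger opening in m; "grasp_force": force on a finger pad.
Only numpy, scipy, OpenCV 4.12 (cv2) and the standard library are available. Lean on these libraries where they do the work, as an engineer would, in place of code of your own. Each camera call takes 0.05 s, during which the arm holds its last target. There are 200 camera calls.

## Working session

There is one attempt and no reset: what is moved stays moved. The work goes in short steps, Python scripts to look and compute and a tool call to move; the robot and the scene stay as the last step left them, time stands still between calls to the robot, and variables do not carry over. Pictures are saved under pics/ and viewed, at most 10 in all, crops included, and the job is handed in when it is done.

Besides the shell and the picture viewer there is one more tool, called after "Emit:" by a JSON object that holds its "name" and its "arguments", one argument or row to a line. drive_tool: Moves the arm, as the interface text tells. Its arguments: {"type":"object","properties":{"increments":{"type":"array"}},"required":["increments"]}

```bash
mkdir -p pics; cat > h.py <<'E'
import numpy as np, cv2
from workcell import get_obs, camera, job_done, silhouettes
def save(p,n): cv2.imwrite('pics/'+n,p['image'][:,:,::-1])
E
python3 - <<'E'
from h import *
for c in ['scene','top']:
    p=camera(c); save(p,c+'0.png'); np.savez(c+'0.npz',K=p['K'],view=p['view'])
    print(c,p['K'].tolist(),np.round(p['view'],4).tolist())
    for q in ['slicer','stop_top','reset_top','start_top','dial_mark','plate','mug','spice_jar','spoon','canister','carriage_handle']:
        for d in silhouettes(q,p)[:3]:
            ys,xs=np.nonzero(d['region']); print(q,round(d['conf'],2),d['bbox'],xs.mean().round(1),ys.mean().round(1),len(xs))
E
```

```text
scene [[423.86499820543264, 0.0, 278.2278136998783], [0.0, 423.86499820543264, 212.00090773950288], [0.0, 0.0, 1.0]] [[0.7391, 0.6735, 0.0124, -0.4796], [0.4692, -0.5016, -0.7268, -0.1191], [-0.4833, 0.543, -0.6867, 1.3658], [0.0, 0.0, 0.0, 1.0]]
slicer 0.61 [174.8, 148.7, 402.3, 398.7] 295.5 267.6 26565
slicer 0.19 [109.2, 295.9, 163.0, 353.2] 135.6 321.7 1916
stop_top 0.8 [204.2, 283.2, 229.6, 304.4] 217.0 290.8 405
stop_top 0.66 [109.7, 295.2, 159.4, 351.5] 135.5 321.8 1895
reset_top 0.49 [233.0, 251.1, 246.1, 258.3] 236.3 253.1 110
reset_top 0.44 [255.9, 258.6, 265.6, 273.5] 259.5 264.2 127
start_top 0.48 [232.7, 246.3, 238.8, 259.9] 236.1 253.0 105
start_top 0.43 [177.3, 148.8, 403.3, 397.1] 295.3 267.8 26932
dial_mark 0.42 [256.5, 209.7, 259.5, 220.3] 258.2 213.9 61
dial_mark 0.42 [255.7, 291.9, 327.7, 348.3] 293.5 319.7 3510
plate 0.56 [257.2, 292.6, 328.9, 351.3] 293.3 319.6 3525
mug 0.92 [111.3, 297.1, 160.8, 349.3] 135.4 321.5 1900
spice_jar 0.59 [175.4, 341.8, 203.7, 373.7] 187.7 355.9 680
spoon 0.74 [176.3, 233.7, 218.2, 257.3] 194.6 244.0 390
canister 0.62 [260.3, 156.5,
[... 813 characters left out ...]

plate 0.71 [193.7, 255.4, 224.8, 282.0] 208.4 265.9 632
plate 0.21 [339.6, 182.6, 358.4, 200.8] 347.4 191.9 221
mug 0.78 [372.9, 212.1, 403.5, 245.2] 389.5 231.7 650
mug 0.5 [246.4, 233.1, 256.9, 243.9] 250.7 239.1 106
spice_jar 0.73 [375.8, 177.3, 393.0, 195.4] 381.4 184.9 228
spoon 0.83 [296.2, 224.7, 318.6, 285.8] 306.8 260.0 378
spoon 0.49 [191.8, 252.2, 224.0, 281.1] 207.7 265.9 650
canister 0.91 [193.5, 251.3, 224.9, 280.9] 208.5 266.1 625
canister 0.63 [336.1, 183.6, 362.4, 202.5] 347.7 191.7 201
canister 0.43 [339.4, 181.4, 361.0, 200.3] 347.7 191.8 223
carriage_handle 0.59 [185.7, 147.4, 250.4, 203.8] 218.9 176.0 2900
carriage_handle 0.49 [311.5, 202.8, 314.9, 211.4] 313.3 207.1 73
```

```bash
python3 - <<'E'
import cv2
a=cv2.imread('pics/top0.png')[90:300,160:440]; b=cv2.imread('pics/scene0.png')[140:380,90:410]
cv2.imwrite('pics/a.png',cv2.resize(a,None,fx=2.85,fy=2.85,interpolation=cv2.INTER_CUBIC))
cv2.imwrite('pics/b.png',cv2.resize(b,None,fx=2.5,fy=2.5,interpolation=cv2.INTER_CUBIC))
E
```

```text
(no output)
```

View pics/a.png

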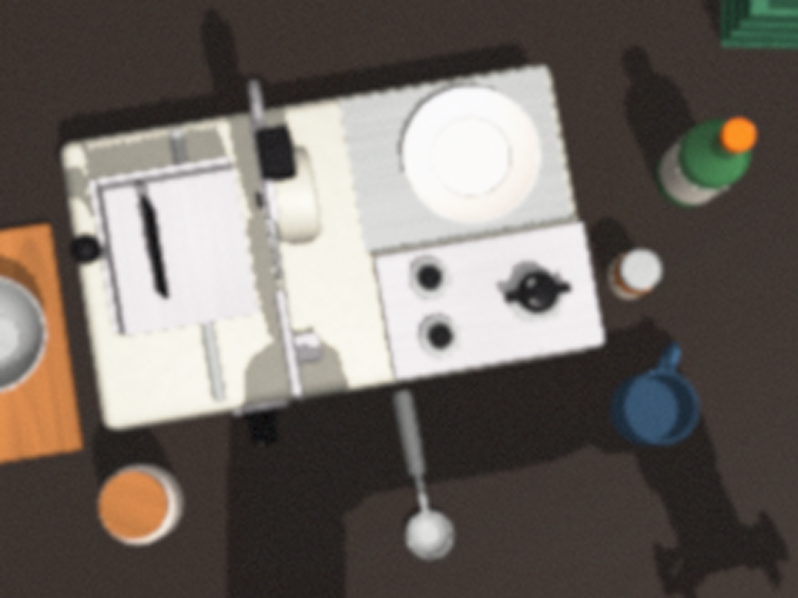

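View pics/b.png

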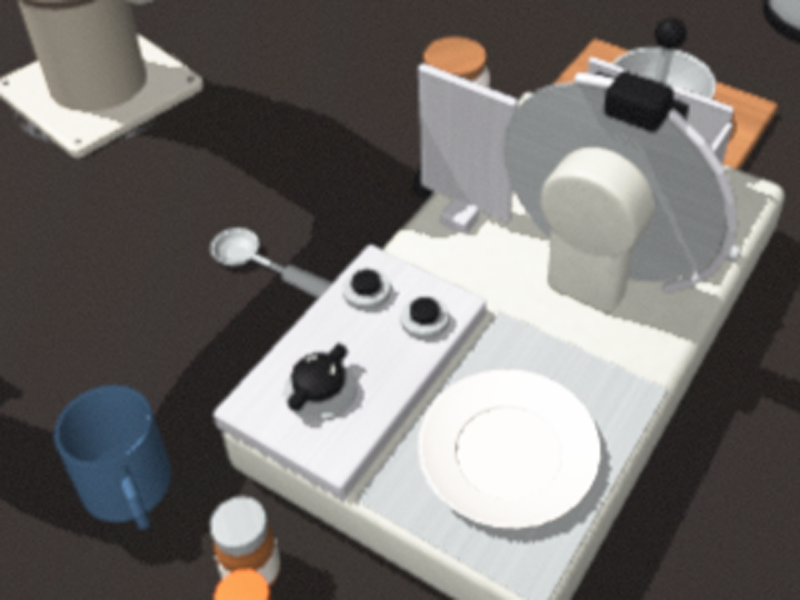

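Top view: stop at about px (348.4,191.8), reset (310.5,187.2), start (314,207.5). Scene view: stop (217,289), reset (259.6,264), start (236.8,253). I'll fit the slicer pose next.

```bash
cat > fit.py <<'E'
from h import *
from scipy.optimize import least_squares
S={'stop':(-85,-175,129),'reset':(-50,-65,126.5),'start':(-114,-65,126.5)}
obs={'top':{'stop':(348.2,191.9),'reset':(310.5,187.0),'start':(314.0,207.5),'c':[(291.2,179.1),(364.2,167.9),(372.3,210.4),(297.5,222.3)]},
'scene':{'stop':(217.2,290),'reset':(259.6,264),'start':(236.8,253.0),'c':[(283.6,261.2),(226.8,336),(178,305.2),(238,238.8)]}}
C=[(67.5,115),(67.5,-115),(-67.5,-115),(-67.5,115)]
def proj(n,P):
    d=np.load(n+'0.npz'); q=d['view'][:3,:3]@P+d['view'][:3,3]; q=d['K']@q; return q[:2]/q[2]
def W(t,p):
    c,s=np.cos(t[2]),np.sin(t[2]); return np.array([t[0]+c*p[0]-s*p[1],t[1]+s*p[0]+c*p[1],p[2]])
def res(t,views=('top','scene')):
    r=[]
    for v in views:
        for k in S: r+=list(proj(v,W(t,np.array(S[k])/1e3))-obs[v][k])
        for c,o in zip(C,obs[v]['c']): r+=list(.6*(proj(v,W(t,[c[0]/1e3+t[3],c[1]/1e3+t[4],.105]))-o))
    return np.array(r)
if __name__=='__main__':
  for vs in [('top',),('scene',),('top','scene')]:
    f=least_squares(lambda t:res(t,vs),[.5,0,.1,-.08,-.12]); print(np.round(f.x,4)); print(np.round(f.fun,1).tolist())
  t=f.x; c,s=np.cos(t[2]),np.sin(t[2])
  for k in S: print(k,np.round(W(t,np.array(S[k])/1e3),4))
  np.save('pose.npy',t)
E
python3 fit.py; python3 -c "
from h import *;o=get_obs();print(o)"
```

```text
[ 0.6733  0.0231  0.1881 -0.0827 -0.1259]
[0.0, 0.3, -0.0, -0.3, -0.0, -0.0, -0.2, 0.1, 0.1, -0.3, -0.2, 0.1, 0.3, 0.1]
[ 0.6757  0.0216  0.1941 -0.0818 -0.1241]
[-0.0, 0.9, 0.4, -0.3, -0.4, -0.8, 1.7, -0.7, 0.2, 0.3, -1.9, 0.4, 0.2, -0.8]
[ 0.6745  0.0224  0.1924 -0.082  -0.1248]
[0.3, -0.4, 0.3, -0.8, 0.4, -0.6, -0.3, -0.2, -0.0, -0.8, -0.2, -0.5, 0.4, -0.3, -0.2, 0.2, 0.3, -0.8, -0.5, -1.3, 1.4, -0.9, -0.1, -0.0, -2.2, 0.1, 0.1, -1.0]
stop [ 0.6246 -0.1657  0.129 ]
reset [ 0.6379 -0.051   0.1265]
start [ 0.5751 -0.0632  0.1265]
{'clock': 1.2, 'joint_pos': array([-1.25398543e+00,  2.40625599e-01,  5.00215055e-03,  1.33517145e+00,
        2.74421335e-05,  1.57078508e+00]), 'joint_vel': array([ 0.0006485 , -0.00057324,  0.00076432, -0.00139862,  0.00017336,
        0.00152178]), 'tau': array([ 8.79597246e-04, -3.72220731e+01,  2.52692735e+01,  1.44463727e-03,
        1.39820022e-04,  2.59278465e-06]), 'eef_pos': array([ 0.15578111, -0.47512537,  0.20769449]), 'tool_rot': array([ 9.87479183e-01,  1.57749369e-01,  1.36622298e-05, -1.45731948e-06]), 'ft_force': array([0.74533783, 0.15654196, 0.55871557]), 'ft_torque': array([-0.03924546,  0.0109279 ,  0.02177962]), 'grasp_force': 0.0, 'grip_width': 0.08519670995947211}
```

Emit:
{"name": "drive_tool", "arguments": {
  "increments": [
    [[10,6,0],[0,0,3],0],
    [[20,13,0],[0,0,3.5],0],
    [[20,13,0],[0,0,3.5],0],
    [[20,13,0],[0,0,3.5],0],
    [[20,13,0],[0,0,3.5],0],
    [[20,13,0],[0,0,3.5],0],
    [[20,13,0],[0,0,3.5],0],
    [[20,13,0],[0,0,3.5],0]
  ]
}}

```text
clock: 1.87
eef_pos: [0.3066, -0.3774, 0.2078]
tool_rot: [0.921, 0.389, 0.0, 0.0]
ft_force: [-0.3, -0.1, -0.4]
grip_width: -0.0002
grasp_force: 0.0
```

Emit:
{"name": "drive_tool", "arguments": {
  "increments": [
    [[20,13,0],[0,0,3.5],0],
    [[20,13,0],[0,0,3.5],0],
    [[20,13,0],[0,0,3.5],0],
    [[20,13,0],[0,0,3.5],0],
    [[20,13,0],[0,0,3.5],0],
    [[20,13,0],[0,0,3.5],0],
    [[20,13,0],[0,0,3.5],0],
    [[20,13,0],[0,0,3.5],0]
  ]
}}

```text
clock: 2.53
eef_pos: [0.4667, -0.2733, 0.2077]
tool_rot: [0.8, 0.601, -0.0, 0.0]
ft_force: [-0.1, 0.0, 0.6]
grip_width: -0.0002
grasp_force: 0.0
```

Emit:
{"name": "drive_tool", "arguments": {
  "increments": [
    [[20,13,0],[0,0,3.5],0],
    [[20,13,0],[0,0,3.5],0],
    [[20,13,0],[0,0,3.5],0],
    [[20,13,0],[0,0,3.5],0],
    [[20,13,0],[0,0,3.5],0],
    [[20,13,0],[0,0,3.5],0],
    [[20,13,0],[0,0,3.5],0],
    [[0,0,0],[0,0,0],0]
  ]
}}

```text
clock: 3.2
eef_pos: [0.6089, -0.1803, 0.2067]
tool_rot: [0.653, 0.757, 0.001, 0.0]
ft_force: [-1.4, -0.3, -0.7]
grip_width: -0.0002
grasp_force: 0.0
```

```bash
python3 - <<'E'
from h import *
p=camera('wrist'); save(p,'w1.png'); s=camera('scene')
K,V=p['K'],p['view']; print(K.tolist(),np.round(V,4).tolist())
np.savez('wrist0.npz',K=K,view=V)
from fit import proj,W,S
t=np.load('pose.npy')
for k in S: print(k,proj('wrist',W(t,np.array(S[k])/1e3)))
a=p['image'][:,:,::-1]; b=cv2.resize(s['image'][200:340,130:316,::-1],(400,300),interpolation=cv2.INTER_CUBIC)
o=np.zeros((420,960,3),np.uint8); o[:,:560]=a; o[:300,560:]=b; cv2.imwrite('pics/c.png',cv2.resize(o,(800,350)))
o=get_obs(); print(o['joint_pos'],o['eef_pos'],proj('wrist',o['eef_pos']))
E
```

```text
[[328.3735367939901, 0.0, 280.13072524015075], [0.0, 328.3735367939901, 203.21086874466852], [0.0, 0.0, 1.0]] [[0.9889, 0.1488, 0.0002, -0.5746], [0.1408, -0.9363, 0.3218, -0.2972], [0.0481, -0.3182, -0.9468, 0.2937], [0.0, 0.0, 0.0, 1.0]]
stop [303.81945387 186.89437522]
reset [352.36692516  26.35894631]
start [257.36784974  30.928231  ]
[-2.92257511e-01  5.16050185e-01  4.07868297e-01  1.46380263e+00
 -3.37504476e-04  1.13531883e+00] [ 0.60601586 -0.18244909  0.20695371] [275.7284448  248.60275146]
```

View pics/c.png

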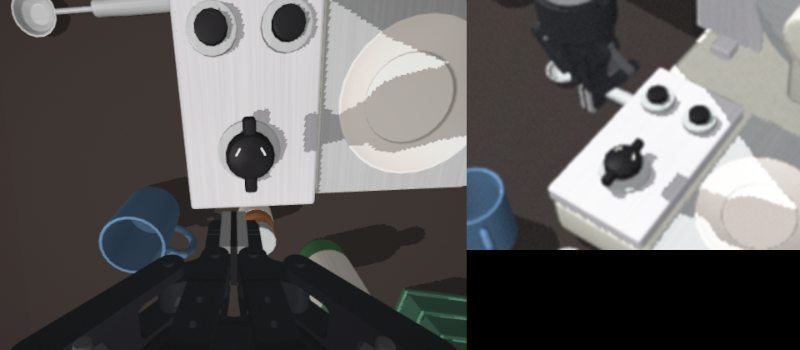

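Wrist view: stop at full px (300,186), reset (346,32), start (252,31), a few px left of prediction; fingers closed and tool clear. I'll refit with this view included.

```bash
python3 - <<'E'
from h import *
import fit
from fit import *
p=camera('wrist'); np.savez('wrist0.npz',K=p['K'],view=p['view'])
g=p['image'].max(axis=2)
n,l,st,ce=cv2.connectedComponentsWithStats((g<60).astype(np.uint8))
pts={}
for i in range(1,n):
    if 300<st[i,4]<8000: print(st[i],ce[i])
o=get_obs(); print(o['eef_pos'],o['joint_vel'].round(3))
import json
def near(u,v): 
    i=min([i for i in range(1,n) if st[i,4]>300],key=lambda i:np.hypot(*(ce[i]-(u,v)))); return tuple(ce[i])
obs['wrist']={'stop':near(300,186),'reset':near(346,32),'start':near(252,31)}
obs['wrist']['c']=[]
for vs in [('wrist',),('top','wrist'),('top','scene','wrist')]:
    f=least_squares(lambda t:res(t,vs),[.67,.02,.19,-.082,-.125],loss='soft_l1'); t=f.x
    print(vs,np.round(t,4),np.round(f.fun,1).tolist() if len(vs)==1 else np.round(f.fun[-6:],1))
    for k in S: print(k,np.round(W(t,np.array(S[k])/1e3),4))
E
```

```text
[   0    0  141  156 5711] [37.21817545 56.72929434]
[ 66   0  45   9 303] [86.50825083  3.02640264]
[ 330    1   41   46 1459] [350.08498972  23.52707334]
[ 237    7   40   45 1395] [256.56774194  29.00645161]
[ 276  137   58   91 2902] [304.60992419 182.70744314]
[326 244  41  19 454] [344.00440529 250.45814978]
[ 364  266  151   54 3843] [452.12880562 288.62243039]
[ 488  270   72   84 1974] [538.88297872 328.07548126]
[497 352  63  24 911] [531.05488474 363.76180022]
[516 376  44  26 695] [541.57697842 388.70503597]
[ 0.60541421 -0.18304152  0.20722593] [-0.02  -0.016 -0.014  0.001  0.002 -0.001]
('wrist',) [ 0.6702  0.0221  0.2011 -0.082  -0.125 ] [-0.1, 2.0, 0.9, -0.7, -0.7, -0.1]
stop [ 0.6218 -0.1663  0.129 ]
reset [ 0.6342 -0.0515  0.1265]
start [ 0.5714 -0.0643  0.1265]
('top', 'wrist') [ 0.6706  0.0221  0.1985 -0.0811 -0.1246] [-0.2  1.9  1.3 -0.6 -0.3 -0.3]
stop [ 0.6218 -0.1662  0.129 ]
reset [ 0.6344 -0.0515  0.1265]
start [ 0.5717 -0.0641  0.1265]
('top', 'scene', 'wrist') [ 0.671   0.0221  0.1975 -0.0797 -0.1251] [ 0.1  1.9  1.8 -0.6  0.1 -0.4]
stop [ 0.622  -0.1662  0.129 ]
reset [ 0.6347 -0.0515  0.1265]
start [ 0.572  -0.064   0.1265]
```

Emit:
{"name": "drive_tool", "arguments": {
  "increments": [
    [[9,9,0],[0,0,2.8],0],
    [[8,8,-10],[0,0,0],0],
    [[0,0,-15],[0,0,0],0],
    [[0,0,-15],[0,0,0],0],
    [[0,0,-12],[0,0,0],0],
    [[0,0,-8],[0,0,0],0],
    [[0,0,-3],[0,0,0],0],
    [[0,0,0],[0,0,0],0]
  ]
}}

```text
clock: 4.02
eef_pos: [0.6219, -0.1662, 0.1436]
tool_rot: [0.637, 0.771, -0.0, -0.001]
ft_force: [0.4, 0.5, 0.6]
grip_width: -0.0003
grasp_force: 0.0
```

Emit:
{"name": "drive_tool", "arguments": {
  "increments": [
    [[0,0,-1],[0,0,0],0],
    [[0,0,-1],[0,0,0],0],
    [[0,0,-1],[0,0,0],0],
    [[0,0,-1],[0,0,0],0],
    [[0,0,-1],[0,0,0],0],
    [[0,0,0],[0,0,0],0]
  ]
}}

```text
clock: 4.52
eef_pos: [0.6228, -0.1661, 0.1397]
tool_rot: [0.636, 0.771, -0.0, 0.0]
ft_force: [-0.3, 0.1, -0.0]
grip_width: -0.0001
grasp_force: 0.0
```

Emit:
{"name": "drive_tool", "arguments": {
  "increments": [
    [[0,0,-1],[0,0,0],0],
    [[0,0,-1],[0,0,0],0],
    [[0,0,-1],[0,0,0],0],
    [[0,0,-1],[0,0,0],0],
    [[0,0,0],[0,0,0],0]
  ]
}}

```text
clock: 4.93
eef_pos: [0.6226, -0.1661, 0.1354]
tool_rot: [0.636, 0.771, -0.0, -0.0]
ft_force: [-0.3, -0.0, 0.5]
grip_width: 0.0001
grasp_force: 0.0
```

Emit:
{"name": "drive_tool", "arguments": {
  "increments": [
    [[0,0,-1],[0,0,0],0],
    [[0,0,-1],[0,0,0],0],
    [[0,0,0],[0,0,0],0]
  ]
}}

```text
clock: 5.18
eef_pos: [0.6226, -0.1661, 0.1334]
tool_rot: [0.636, 0.771, -0.0, -0.0]
ft_force: [0.8, 0.2, -0.4]
grip_width: -0.0002
grasp_force: 0.0
```

Emit:
{"name": "drive_tool", "arguments": {
  "increments": [
    [[0,0,-1],[0,0,0],0],
    [[0,0,-1],[0,0,0],0],
    [[0,0,0],[0,0,0],0]
  ]
}}

```text
clock: 5.43
eef_pos: [0.6226, -0.1661, 0.1314]
tool_rot: [0.636, 0.771, -0.0, -0.0]
ft_force: [-1.3, -0.3, 0.4]
grip_width: -0.0003
grasp_force: 0.0
```

```bash
python3 - <<'E'
from h import *
print(get_obs()['ft_force'],get_obs()['eef_pos'])
p=camera('wrist')['image'][150:290,200:390,::-1]; s=camera('scene')['image'][200:330,150:320,::-1]
o=np.hstack([cv2.resize(p,(400,295),interpolation=3),cv2.resize(s,(386,295),interpolation=3)]); cv2.imwrite('pics/d.png',o)
E
```

```text
[-1.27778786 -0.32525595  0.43066066] [ 0.62260742 -0.16607348  0.13140722]
```

View pics/d.png

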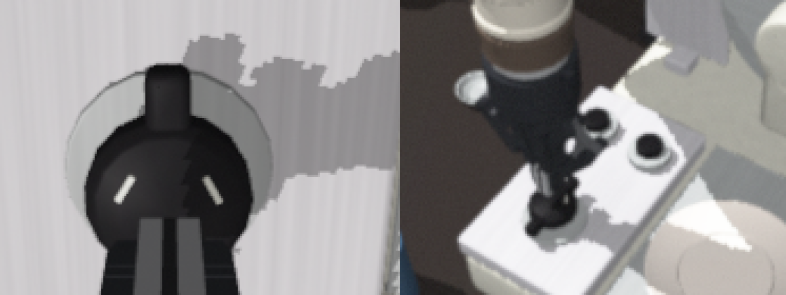

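Emit:
{"name": "drive_tool", "arguments": {
  "increments": [
    [[0,0,-1],[0,0,0],0],
    [[0,0,0],[0,0,0],0]
  ]
}}

```text
clock: 5.7
eef_pos: [0.6227, -0.1661, 0.1305]
tool_rot: [0.636, 0.771, -0.0, -0.0]
ft_force: [0.0, -0.0, 0.4]
grip_width: -0.0003
grasp_force: 0.0
```

Emit:
{"name": "drive_tool", "arguments": {
  "increments": [
    [[0,0,-1],[0,0,0],0],
    [[0,0,0],[0,0,0],0]
  ]
}}

```text
clock: 5.87
eef_pos: [0.6227, -0.1661, 0.1295]
tool_rot: [0.636, 0.771, -0.0, -0.0]
ft_force: [-0.0, -1.0, 0.1]
grip_width: 0.0001
grasp_force: 0.0
```

Emit:
{"name": "drive_tool", "arguments": {
  "increments": [
    [[0,0,-1],[0,0,0],0],
    [[0,0,0],[0,0,0],0]
  ]
}}

```text
clock: 6.03
eef_pos: [0.6227, -0.1661, 0.1285]
tool_rot: [0.636, 0.771, -0.0, -0.0]
ft_force: [-1.0, -0.1, -1.1]
grip_width: 0.0001
grasp_force: 0.0
```

```bash
python3 - <<'E'
from h import *
from fit import proj
P=[]
o=get_obs()
for c in ['wrist','scene','top']:
    p=camera(c); np.savez(c+'0.npz',K=p['K'],view=p['view'])
    im=p['image'][:,:,::-1].copy(); u=proj(c,o['eef_pos'])
    n=[proj(c,np.array([.6222,-.1662,z])) for z in (.105,.137)]
    print(c,u,n)
    i=np.round(n[1]).astype(int); h={'wrist':60,'scene':32,'top':26}[c]
    x0,y0=i[0]-h,i[1]-h; k=266/(2*h)
    q=cv2.resize(im[y0:y0+2*h,x0:x0+2*h],(266,266),interpolation=3)
    for pt,col in ((u,(0,0,255)),(n[0],(0,255,0)),(n[1],(255,255,0))):
        cv2.circle(q,(int((pt[0]-x0+.5)*k),int((pt[1]-y0+.5)*k)),3,col,-1)
    P.append(q)
cv2.imwrite('pics/e.png',np.hstack(P))
E
```

```text
wrist [281.42049829 245.63575325] [array([280.5533854, 229.0461194]), array([280.54691782, 252.67852185])]
scene [216.25836215 289.96822279] [array([217.04511451, 296.48827869]), array([215.70969998, 287.40411754])]
top [348.6660491  192.18975617] [array([347.67551215, 193.16823415]), array([349.06990327, 192.04529357])]
```

View pics/e.png

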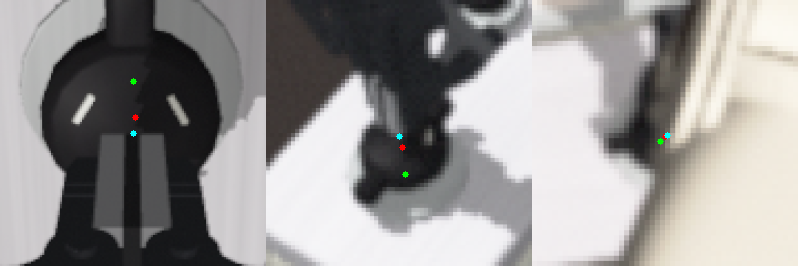

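Wrist view shows the tips over the dome centre, with the dome seemingly still up. There has been no force yet, so I'll keep lowering in small steps.

Emit:
{"name": "drive_tool", "arguments": {
  "increments": [
    [[0,0,-1],[0,0,0],0],
    [[0,0,0],[0,0,0],0]
  ]
}}

```text
clock: 6.35
eef_pos: [0.6227, -0.1661, 0.1275]
tool_rot: [0.636, 0.771, -0.0, -0.0]
ft_force: [-0.5, -0.3, -0.4]
grip_width: -0.0006
grasp_force: 0.0
```

Emit:
{"name": "drive_tool", "arguments": {
  "increments": [
    [[0,0,-1],[0,0,0],0],
    [[0,0,0],[0,0,0],0]
  ]
}}

```text
clock: 6.52
eef_pos: [0.6227, -0.1661, 0.1265]
tool_rot: [0.636, 0.771, -0.0, -0.0]
ft_force: [0.4, 0.0, -0.1]
grip_width: -0.0001
grasp_force: 0.0
```

```bash
python3 - <<'E'
from h import *
o=get_obs();print(o)
E
```

```text
{'clock': 6.5167, 'joint_pos': array([-2.60673433e-01,  5.70294239e-01,  2.89061064e-01,  1.28987812e+00,
       -3.75034450e-06,  1.11898170e+00]), 'joint_vel': array([-6.82946168e-05,  6.24986993e-04,  1.84973620e-03,  3.12274471e-03,
        5.91927595e-04,  4.84128710e-04]), 'tau': array([-4.29721649e-04, -5.23104823e+01,  2.51487511e+01, -3.43148480e-02,
       -1.06420130e-04, -1.24528808e-05]), 'eef_pos': array([ 0.62266005, -0.16609133,  0.12648775]), 'tool_rot': array([ 6.36404176e-01,  7.71355754e-01, -6.72350978e-05, -1.42424081e-04]), 'ft_force': array([ 0.38322792,  0.01349244, -0.11930646]), 'ft_torque': array([ 0.0284074 , -0.01649062,  0.01162677]), 'grasp_force': 0.0, 'grip_width': -5.139954631253619e-05}
```

Emit:
{"name": "drive_tool", "arguments": {
  "increments": [
    [[0,0,10],[0,0,0],0],
    [[-5,-15,20],[0,0,0],0],
    [[-5,-15,20],[0,0,0],0],
    [[0,-10,20],[0,0,0],0],
    [[0,0,0],[0,0,0],0],
    [[0,0,0],[0,0,0],0],
    [[0,0,0],[0,0,0],0],
    [[0,0,0],[0,0,0],0]
  ]
}}

```text
clock: 7.18
eef_pos: [0.6122, -0.2053, 0.1955]
tool_rot: [0.636, 0.772, -0.0, -0.001]
ft_force: [0.2, 0.1, -0.2]
grip_width: 0.0001
grasp_force: 0.0
```

```bash
cat > f2.py <<'E'
from h import *
from fit import *
p=camera('wrist'); np.savez('wrist0.npz',K=p['K'],view=p['view']); save(p,'w2.png')
print(get_obs()['eef_pos'], 'cam',-p['view'][:3,:3].T@p['view'][:3,3])
g=p['image'].max(axis=2)
n,l,st,ce=cv2.connectedComponentsWithStats((g<60).astype(np.uint8))
for i in range(1,n):
    if 300<st[i,4]<8000: print(st[i],ce[i])
P0=np.load('pose.npy')
def near(k):
    u=proj('wrist',W(P0,np.array(S[k])/1e3))
    return tuple(ce[min([i for i in range(1,n) if 300<st[i,4]<8000],key=lambda i:np.hypot(*(ce[i]-u)))])
obs['wrist']={k:near(k) for k in S}; print(obs['wrist'])
def res2(t,vs):
    r=[]
    for v in vs:
        for k in S: r+=list(proj(v,W(t,np.array(S[k])/1e3)+[0,0,t[3]])-obs[v][k])
    return np.array(r)
for vs in [('wrist',),('top','wrist'),('top','scene'),('scene','wrist'),('top','scene','wrist')]:
    f=least_squares(lambda t:res2(t,vs),[.67,.02,.19,0]); t=f.x
    print(vs,np.round(t,4),np.round(f.fun,1).tolist(),[np.round(W(t,np.array(S[k])/1e3),4)[:2].tolist() for k in S])
E
python3 f2.py
```

```text
[ 0.61211539 -0.205256    0.19531139] cam [ 0.59623536 -0.12494379  0.36267114]
[   0    0  159  118 6585] [45.28883827 32.78952164]
[ 274  107   63   99 3398] [305.43172454 156.45026486]
[ 168  191   99   67 2434] [223.10969597 228.02793755]
[319 228  48  24 760] [342.10131579 236.76973684]
[ 360  262  156   55 4078] [450.9744973  285.11059343]
[ 484  301   76   58 1442] [535.58460472 340.04993065]
[493 353  67  27 962] [529.44074844 366.67255717]
[513 378  47  29 760] [540.10394737 392.18026316]
{'stop': (np.float64(305.4317245438493), np.float64(156.45026486168334)), 'reset': (np.float64(305.4317245438493), np.float64(156.45026486168334)), 'start': (np.float64(305.4317245438493), np.float64(156.45026486168334))}
('wrist',) [ 4.89039600e+03 -7.61966880e+03  3.86800000e-01 -4.47498208e+04] [0.0, 0.0, 0.0, -0.0, -0.0, -0.0] [[4890.3833, -7619.8629], [4890.3742, -7619.7478], [4890.315, -7619.772]]
('top', 'wrist') [ 0.9889 -0.3714  0.1995 -2.9342] [1.4, 1.6, 25.5, 4.7, 23.4, -8.4, 2.1, -10.6, 6.0, -22.3, -0.7, -22.3] [[0.9403, -0.5597], [0.9528, -0.445], [0.8901, -0.4577]]
('top', 'scene') [ 0.6738  0.0231  0.188  -0.0042] [-0.2, 0.3, -0.1, -0.3, -0.1, -0.1, -0.2, 0.7, 0.2, -0.1, -0.3, -0.6] [[0.6231, -0.1647], [0.6369, -0.0501], [0.574, -0.0621]]
('scene', 'wrist') [ 0.6857 -0.0522  0.2123 -0.0644] [-20.0, 44.6, -18.8, 40.1, -19.4, 39.0, -3.8, 67.2, 36.2, -50.7, -36.7, -49.2] [[0.6395, -0.2412], [0.6506, -0.1263], [0.588, -0.1397]]
('top', 'scene', 'wrist') [ 0.6862 -0.0483  0.2033 -0.0699] [20.0, -1.6, 21.4, -1.4, 21.6, -2.1, -18.5, 44.3, -17.4, 40.3, -17.8, 39.1, -4.4, 61.0, 36.1, -55.8, -35.8, -55.0] [[0.6383, -0.2369], [0.6504, -0.1221], [0.5877, -0.135]]
```

View pics/w2.png

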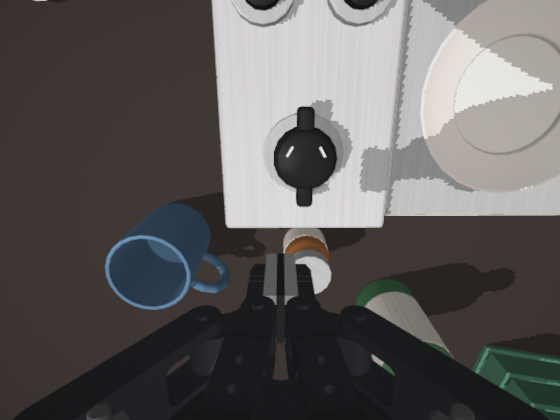

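Emit:
{"name": "drive_tool", "arguments": {
  "increments": [
    [[0,10,-10],[0,0,0],0],
    [[5,15,-20],[0,0,0],0],
    [[5,15,-20],[0,0,0],0],
    [[0,0,-15],[0,0,0],0],
    [[0,0,-5],[0,0,0],0],
    [[0,0,-1],[0,0,0],0],
    [[0,0,0],[0,0,0],0]
  ]
}}

```text
clock: 7.82
eef_pos: [0.6224, -0.1661, 0.1253]
tool_rot: [0.636, 0.771, -0.0, -0.001]
ft_force: [0.3, -0.7, 0.3]
grip_width: -0.0001
grasp_force: 0.0
```

Emit:
{"name": "drive_tool", "arguments": {
  "increments": [
    [[0,0,-0.5],[0,0,0],0],
    [[0,0,-0.5],[0,0,0],0],
    [[0,0,0],[0,0,0],0]
  ]
}}

```text
clock: 8.07
eef_pos: [0.6233, -0.1667, 0.1258]
tool_rot: [0.637, 0.771, 0.0, 0.001]
ft_force: [0.3, 0.4, -0.2]
grip_width: -0.0
grasp_force: 0.0
```

Emit:
{"name": "drive_tool", "arguments": {
  "increments": [
    [[0,0,-0.5],[0,0,0],0],
    [[0,0,-0.5],[0,0,0],0],
    [[0,0,0],[0,0,0],0]
  ]
}}

```text
clock: 8.32
eef_pos: [0.6228, -0.1663, 0.1239]
tool_rot: [0.636, 0.771, 0.0, 0.0]
ft_force: [-0.4, -1.5, -0.7]
grip_width: -0.0001
grasp_force: 0.0
```

```bash
python3 - <<'E'
from h import *
from fit import *
V=np.array([[0.9889,0.1488,0.0002,-0.5746],[0.1408,-0.9363,0.3218,-0.2972],[0.0481,-0.3182,-0.9468,0.2937],[0,0,0,1]])
V[:3,3]+=V[:3,:3]@np.array([.0006,.0006,-.0003])
np.savez('wA0.npz',K=np.load('wrist0.npz')['K'],view=V)
obs['wA']={'stop':(304.6,182.7),'reset':(350.1,23.5),'start':(256.6,29.0)}
obs['wrist']={'stop':(305.4,156.45)}
for zc in (.129,.123):
  S['stop']=(-85,-175,zc*1e3)
  def r2(t,vs):
    r=[]
    for v in vs:
        for k in obs[v]:
            if k in S: r+=list(proj(v,W(t,np.array(S[k])/1e3)+[0,0,t[3]])-obs[v][k])
    return np.array(r)
  for vs in [('wA',),('wA','wrist'),('top','wA'),('scene','wA'),('top','scene'),('top','scene','wA','wrist')]:
    f=least_squares(lambda t:r2(t,vs),[.67,.02,.19,0]); t=f.x
    print(zc,vs,np.round(t,4),np.round(f.fun,1).tolist(),[np.round(W(t,np.array(S[k])/1e3),4)[:2].tolist() for k in ('stop','reset')])
p=camera('scene'); s=p['image'][250:320,180:260,::-1]
w=camera('wrist')['image'][130:290,190:370,::-1]
cv2.imwrite('pics/f.png',np.hstack([cv2.resize(s,(400,350),interpolation=3),cv2.resize(w,(394,350),interpolation=3)]))
E
```

```text
0.129 ('wA',) [ 0.6717  0.0247  0.2059 -0.004 ] [-0.2, -0.0, 0.1, -0.2, 0.1, 0.2] [[0.6243, -0.164], [0.6361, -0.0492]]
0.129 ('wA', 'wrist') [ 0.6724  0.0238  0.1965 -0.0031] [-1.6, 0.6, 0.1, 0.4, -0.3, -0.1, 1.7, -0.8] [[0.6232, -0.1644], [0.636, -0.0497]]
0.129 ('top', 'wA') [ 0.6718  0.0246  0.2055 -0.0039] [-0.4, -0.1, -0.4, -0.0, -0.0, 0.1, -0.2, 0.1, 0.1, -0.1, 0.0, 0.2] [[0.6243, -0.164], [0.6361, -0.0492]]
0.129 ('scene', 'wA') [ 0.672   0.0246  0.2039 -0.0042] [0.4, 0.8, 0.3, -0.4, -0.5, -0.7, -0.4, -0.1, 0.1, -0.0, 0.2, 0.2] [[0.6241, -0.164], [0.6362, -0.0492]]
0.129 ('top', 'scene') [ 0.6738  0.0231  0.188  -0.0042] [-0.2, 0.3, -0.1, -0.3, -0.1, -0.1, -0.2, 0.7, 0.2, -0.1, -0.3, -0.6] [[0.6231, -0.1647], [0.6369, -0.0501]]
0.129 ('top', 'scene', 'wA', 'wrist') [ 0.6726  0.0237  0.1957 -0.0037] [-0.2, 0.2, -0.2, -0.1, -0.1, 0.1, -0.0, 0.5, 0.1, -0.5, -0.5, -0.9, -1.6, 0.4, 0.1, 0.7, -0.0, 0.0, 1.7, -1.0] [[0.6232, -0.1644], [0.6362, -0.0497]]
0.123 ('wA',) [ 0.6715  0.0243  0.2085 -0.0012] [-0.3, -0.4, 0.6, -0.2, -0.4, 0.5] [[0.6245, -0.1645], [0.636, -0.0497]]
0.123 ('wA', 'wrist') [ 6.721e-01  2.340e-02  1.996e-01 -3.000e-04] [-1.6, 0.2, 0.7, 0.4, -0.7, 0.2, 1.6, -0.9] [[0.6235, -0.165], [0.6359, -0.0502]]
0.123 ('top', 'wA') [ 0.6715  0.0242  0.2081 -0.0012] [-0.3, -0.1, -0.2, -0.1, 0.2, 0.0, -0.3, -0.4, 0.7, -0.2, -0.4, 0.5] [[0.6245, -0.1645], [0.636, -0.0497]]
0.123 ('scene', 'wA') [ 0.6719  0.0241  0.2048 -0.0016] [0.4, 2.0, 0.1, -1.1, -0.7, -1.3, -0.6, -0.6, 0.7, 0.0, -0.1, 0.4] [[0.6243, -0.1645], [0.6362, -0.0497]]
0.123 ('top', 'scene') [ 0.6749  0.0225  0.178  -0.0023] [-0.3, 0.7, 0.0, -0.5, -0.2, -0.2, -0.3, 1.7, 0.3, -0.5, -0.2, -1.2] [[0.6222, -0.1648], [0.6372, -0.0503]]
0.123 ('top', 'scene', 'wA', 'wrist') [ 0.6724  0.0233  0.1976 -0.001 ] [-0.2, 0.3, 0.0, -0.2, 0.2, 0.0, -0.0, 1.7, -0.0, -1.1, -0.8, -1.5, -1.7, -0.0, 0.8, 0.7, -0.4, 0.3, 1.5, -1.1] [[0.6234, -0.1649], [0.6362, -0.0502]]
```

View pics/f.png

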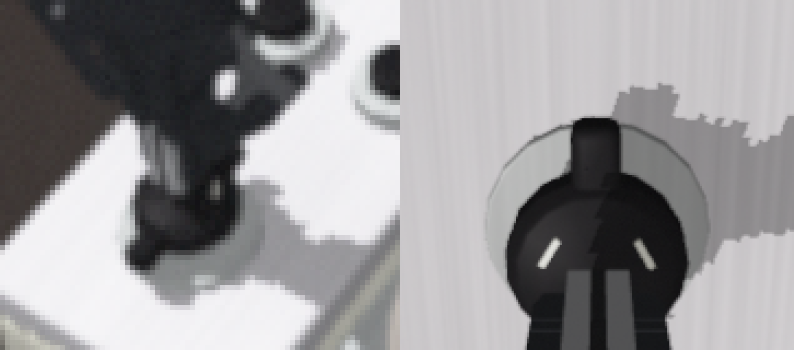

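Scene and wrist views leave it open whether black fingertips extend beyond the silver part. I'll check over the white console.

Emit:
{"name": "drive_tool", "arguments": {
  "increments": [
    [[0,0,10],[0,0,0],0],
    [[0,0,15],[0,0,0],0],
    [[-3,15,5],[0,0,0],0],
    [[-4,20,0],[0,0,0],0],
    [[-4,20,0],[0,0,0],0],
    [[0,0,-10],[0,0,0],0],
    [[0,0,0],[0,0,0],0],
    [[0,0,0],[0,0,0],0]
  ]
}}

```text
clock: 9.08
eef_pos: [0.6112, -0.1106, 0.1433]
tool_rot: [0.636, 0.772, -0.0, -0.0]
ft_force: [0.4, -0.1, 0.0]
grip_width: 0.0002
grasp_force: 0.0
```

```bash
python3 - <<'E'
from h import *
from fit import proj
P=[];o=get_obs();print(o['eef_pos'])
for c,h in (('wrist',60),('scene',35)):
    p=camera(c); np.savez(c+'0.npz',K=p['K'],view=p['view']); im=p['image'][:,:,::-1]; u=proj(c,o['eef_pos']); print(c,u)
    x0,y0=np.round(u).astype(int)-h; k=390/(2*h)
    q=cv2.resize(im[y0:y0+2*h,x0:x0+2*h],(390,390),interpolation=3)
    cv2.circle(q,(int((u[0]-x0+.5)*k),int((u[1]-y0+.5)*k)),3,(0,0,255),-1); P.append(q)
cv2.imwrite('pics/g.png',np.hstack(P))
E
```

```text
[ 0.61120718 -0.1105579   0.14331891]
wrist [281.35957543 245.61863854]
scene [231.52431698 267.32319189]
```

View pics/g.png

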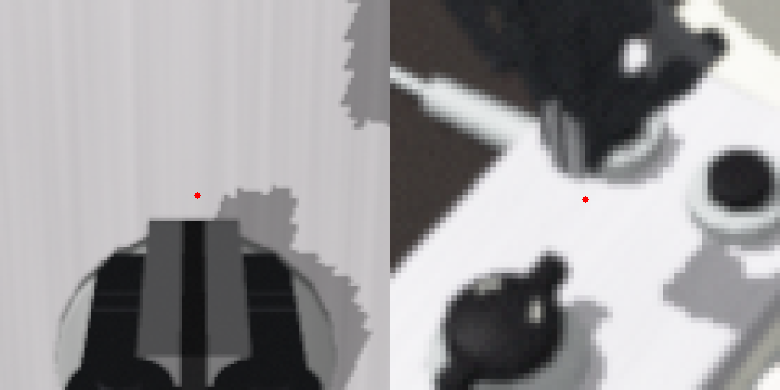

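Over the white panel, both views show the tip about 10 mm above where the reported TCP projects. I'll probe the console panel (z = 0.105) gently to calibrate the tip height.

Emit:
{"name": "drive_tool", "arguments": {
  "increments": [
    [[0,0,-12],[0,0,0],0],
    [[0,0,-12],[0,0,0],0],
    [[0,0,-6],[0,0,0],0],
    [[0,0,-2],[0,0,0],0],
    [[0,0,-1],[0,0,0],0],
    [[0,0,0],[0,0,0],0],
    [[0,0,0],[0,0,0],0]
  ]
}}

```text
clock: 9.77
eef_pos: [0.6122, -0.1114, 0.1114]
tool_rot: [0.637, 0.771, 0.0, 0.0]
ft_force: [-0.6, -0.2, 0.4]
grip_width: -0.0003
grasp_force: 0.0
```

Emit:
{"name": "drive_tool", "arguments": {
  "increments": [
    [[0,0,-0.5],[0,0,0],0],
    [[0,0,-0.5],[0,0,0],0],
    [[0,0,-0.5],[0,0,0],0],
    [[0,0,-0.5],[0,0,0],0]
  ]
}}

```text
clock: 10.1
eef_pos: [0.6119, -0.1111, 0.1089]
tool_rot: [0.636, 0.771, 0.0, 0.0]
ft_force: [0.4, 0.3, -0.2]
grip_width: 0.0001
grasp_force: 0.0
```

Emit:
{"name": "drive_tool", "arguments": {
  "increments": [
    [[0,0,-0.5],[0,0,0],0],
    [[0,0,-0.5],[0,0,0],0]
  ]
}}

```text
clock: 10.27
eef_pos: [0.6118, -0.1111, 0.1077]
tool_rot: [0.636, 0.771, 0.0, 0.0]
ft_force: [-0.5, -0.3, 0.2]
grip_width: 0.0002
grasp_force: 0.0
```

Emit:
{"name": "drive_tool", "arguments": {
  "increments": [
    [[0,0,-0.5],[0,0,0],0],
    [[0,0,-0.5],[0,0,0],0]
  ]
}}

```text
clock: 10.43
eef_pos: [0.6117, -0.1111, 0.1066]
tool_rot: [0.636, 0.771, -0.0, -0.0]
ft_force: [0.8, 0.5, 0.1]
grip_width: 0.0001
grasp_force: 0.0
```

Emit:
{"name": "drive_tool", "arguments": {
  "increments": [
    [[0,0,-0.5],[0,0,0],0],
    [[0,0,-0.5],[0,0,0],0],
    [[0,0,-0.5],[0,0,0],0],
    [[0,0,-0.5],[0,0,0],0]
  ]
}}

```text
clock: 10.77
eef_pos: [0.6118, -0.1111, 0.1046]
tool_rot: [0.636, 0.771, 0.0, -0.0]
ft_force: [-0.5, 0.3, 0.6]
grip_width: -0.0
grasp_force: 0.0
```

Emit:
{"name": "drive_tool", "arguments": {
  "increments": [
    [[0,0,-0.5],[0,0,0],0],
    [[0,0,-0.5],[0,0,0],0],
    [[0,0,-0.5],[0,0,0],0],
    [[0,0,-0.5],[0,0,0],0]
  ]
}}

```text
clock: 11.1
eef_pos: [0.6117, -0.1111, 0.1026]
tool_rot: [0.636, 0.771, -0.0, -0.0]
ft_force: [-0.5, 0.9, 0.0]
grip_width: -0.0001
grasp_force: 0.0
```

Emit:
{"name": "drive_tool", "arguments": {
  "increments": [
    [[0,0,-0.5],[0,0,0],0],
    [[0,0,-0.5],[0,0,0],0],
    [[0,0,-0.5],[0,0,0],0],
    [[0,0,0],[0,0,0],0]
  ]
}}

```text
clock: 11.43
eef_pos: [0.6117, -0.1111, 0.1011]
tool_rot: [0.636, 0.771, -0.0, -0.0]
ft_force: [-0.1, 0.1, -1.1]
grip_width: -0.0
grasp_force: 0.0
```

Emit:
{"name": "drive_tool", "arguments": {
  "increments": [
    [[0,0,-0.5],[0,0,0],0],
    [[0,0,-0.5],[0,0,0],0],
    [[0,0,-0.5],[0,0,0],0],
    [[0,0,0],[0,0,0],0]
  ]
}}

```text
clock: 11.77
eef_pos: [0.6117, -0.1111, 0.0996]
tool_rot: [0.636, 0.771, -0.0, -0.0]
ft_force: [-0.3, -0.1, 0.3]
grip_width: -0.0001
grasp_force: 0.0
```

Emit:
{"name": "drive_tool", "arguments": {
  "increments": [
    [[0,0,-0.5],[0,0,0],0],
    [[0,0,-0.5],[0,0,0],0],
    [[0,0,0],[0,0,0],0]
  ]
}}

```text
clock: 12.02
eef_pos: [0.6117, -0.1111, 0.0986]
tool_rot: [0.636, 0.771, -0.0, -0.0]
ft_force: [-0.2, 0.3, 0.3]
grip_width: 0.0001
grasp_force: 0.0
```

Emit:
{"name": "drive_tool", "arguments": {
  "increments": [
    [[0,0,-0.5],[0,0,0],0],
    [[0,0,-0.5],[0,0,0],0],
    [[0,0,0],[0,0,0],0]
  ]
}}

```text
clock: 12.27
eef_pos: [0.6117, -0.1111, 0.0976]
tool_rot: [0.636, 0.771, -0.0, -0.0]
ft_force: [-0.3, 0.5, 0.3]
grip_width: 0.0
grasp_force: 0.0
```

Emit:
{"name": "drive_tool", "arguments": {
  "increments": [
    [[0,0,-0.5],[0,0,0],0],
    [[0,0,-0.5],[0,0,0],0],
    [[0,0,0],[0,0,0],0]
  ]
}}

```text
clock: 12.52
eef_pos: [0.6117, -0.1111, 0.0966]
tool_rot: [0.636, 0.771, -0.0, -0.0]
ft_force: [0.5, 0.3, 0.5]
grip_width: 0.0001
grasp_force: 0.0
```

Emit:
{"name": "drive_tool", "arguments": {
  "increments": [
    [[0,0,-0.5],[0,0,0],0],
    [[0,0,-0.5],[0,0,0],0]
  ]
}}

```text
clock: 12.68
eef_pos: [0.6118, -0.1111, 0.0957]
tool_rot: [0.636, 0.771, 0.0, 0.0]
ft_force: [0.0, -0.1, -0.7]
grip_width: -0.0001
grasp_force: 0.0
```

Emit:
{"name": "drive_tool", "arguments": {
  "increments": [
    [[0,0,-0.5],[0,0,0],0],
    [[0,0,-0.5],[0,0,0],0]
  ]
}}

```text
clock: 12.85
eef_pos: [0.6118, -0.1111, 0.0947]
tool_rot: [0.636, 0.771, 0.0, 0.0]
ft_force: [0.1, -0.2, -1.0]
grip_width: -0.0001
grasp_force: 0.0
```

Emit:
{"name": "drive_tool", "arguments": {
  "increments": [
    [[0,0,-0.5],[0,0,0],0],
    [[0,0,-0.5],[0,0,0],0]
  ]
}}

```text
clock: 13.02
eef_pos: [0.6118, -0.1111, 0.0936]
tool_rot: [0.636, 0.771, 0.0, -0.0]
ft_force: [-0.7, 0.4, 0.0]
grip_width: 0.0002
grasp_force: 0.0
```

```bash
python3 - <<'E'
from h import *
from fit import proj
o=get_obs();print(o['eef_pos'],o['tau'].round(2),o['ft_force'])
P=[]
for c,h in (('wrist',60),('scene',35)):
    p=camera(c); np.savez(c+'0.npz',K=p['K'],view=p['view']); im=p['image'][:,:,::-1]; u=proj(c,o['eef_pos']); print(c,u)
    x0,y0=np.round(u).astype(int)-h; k=390/(2*h)
    q=cv2.resize(im[y0:y0+2*h,x0:x0+2*h],(390,390),interpolation=3)
    cv2.circle(q,(int((u[0]-x0+.5)*k),int((u[1]-y0+.5)*k)),3,(0,0,255),-1); P.append(q)
cv2.imwrite('pics/h.png',np.hstack(P))
E
```

```text
[ 0.61175447 -0.11110067  0.09364201] [-0.000e+00 -5.022e+01  2.417e+01  2.000e-02 -0.000e+00 -0.000e+00] [-0.65412253  0.43498073  0.03145964]
wrist [281.40182274 245.58521723]
scene [232.92292689 281.78200161]
```

View pics/h.png

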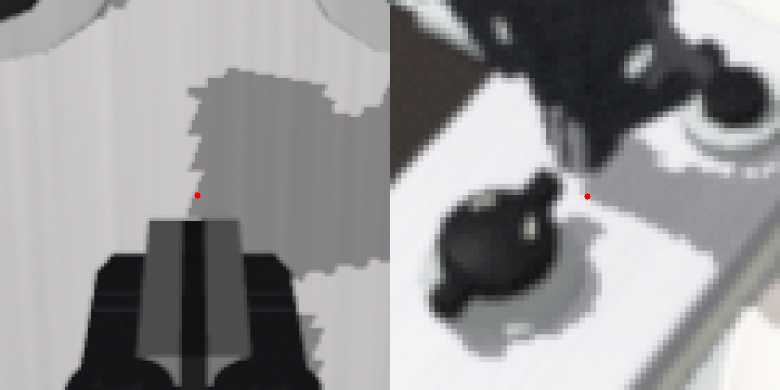

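Shadow and tip nearly meet, so the tip is still a few mm above the panel. I'll continue the probe.

Emit:
{"name": "drive_tool", "arguments": {
  "increments": [
    [[0,0,-0.5],[0,0,0],0],
    [[0,0,-0.5],[0,0,0],0]
  ]
}}

```text
clock: 13.28
eef_pos: [0.6118, -0.1112, 0.0927]
tool_rot: [0.636, 0.771, 0.0, 0.0]
ft_force: [-0.2, 0.1, 0.0]
grip_width: 0.0002
grasp_force: 0.0
```

Emit:
{"name": "drive_tool", "arguments": {
  "increments": [
    [[0,0,-0.5],[0,0,0],0],
    [[0,0,-0.5],[0,0,0],0]
  ]
}}

```text
clock: 13.45
eef_pos: [0.6118, -0.1111, 0.0917]
tool_rot: [0.636, 0.771, 0.0, 0.0]
ft_force: [-0.6, -0.0, -0.1]
grip_width: -0.0001
grasp_force: 0.0
```

Emit:
{"name": "drive_tool", "arguments": {
  "increments": [
    [[0,0,-0.5],[0,0,0],0],
    [[0,0,-0.5],[0,0,0],0]
  ]
}}

```text
clock: 13.62
eef_pos: [0.6118, -0.1111, 0.0907]
tool_rot: [0.636, 0.771, 0.0, -0.0]
ft_force: [0.4, -0.4, 0.7]
grip_width: -0.0
grasp_force: 0.0
```

Emit:
{"name": "drive_tool", "arguments": {
  "increments": [
    [[0,0,-0.5],[0,0,0],0],
    [[0,0,-0.5],[0,0,0],0]
  ]
}}

```text
clock: 13.78
eef_pos: [0.6117, -0.1111, 0.0897]
tool_rot: [0.636, 0.771, -0.0, -0.0]
ft_force: [0.1, 0.3, -0.2]
grip_width: 0.0001
grasp_force: 0.0
```

Emit:
{"name": "drive_tool", "arguments": {
  "increments": [
    [[0,0,-0.5],[0,0,0],0],
    [[0,0,-0.5],[0,0,0],0]
  ]
}}

```text
clock: 13.95
eef_pos: [0.6118, -0.1111, 0.0886]
tool_rot: [0.636, 0.771, -0.0, 0.0]
ft_force: [-0.7, -0.8, -0.1]
grip_width: 0.0002
grasp_force: 0.0
```

Emit:
{"name": "drive_tool", "arguments": {
  "increments": [
    [[0,0,-0.5],[0,0,0],0],
    [[0,0,-0.5],[0,0,0],0]
  ]
}}

```text
clock: 14.12
eef_pos: [0.6117, -0.1111, 0.0876]
tool_rot: [0.636, 0.771, -0.0, -0.0]
ft_force: [-0.1, -0.0, -0.2]
grip_width: 0.0002
grasp_force: 0.0
```

Emit:
{"name": "drive_tool", "arguments": {
  "increments": [
    [[0,0,-0.5],[0,0,0],0],
    [[0,0,-0.5],[0,0,0],0]
  ]
}}

```text
clock: 14.28
eef_pos: [0.6118, -0.1111, 0.0866]
tool_rot: [0.636, 0.771, -0.0, -0.0]
ft_force: [0.2, -0.0, 0.0]
grip_width: -0.0
grasp_force: 0.0
```

Emit:
{"name": "drive_tool", "arguments": {
  "increments": [
    [[0,0,-0.5],[0,0,0],0],
    [[0,0,-0.5],[0,0,0],0]
  ]
}}

```text
clock: 14.45
eef_pos: [0.6118, -0.1111, 0.0857]
tool_rot: [0.636, 0.771, -0.0, 0.0]
ft_force: [1.5, 0.4, -0.4]
grip_width: -0.0001
grasp_force: 0.0
```

Emit:
{"name": "drive_tool", "arguments": {
  "increments": [
    [[0,0,-0.5],[0,0,0],0],
    [[0,0,-0.5],[0,0,0],0]
  ]
}}

```text
clock: 14.62
eef_pos: [0.6118, -0.1111, 0.0847]
tool_rot: [0.636, 0.771, -0.0, 0.0]
ft_force: [0.3, 0.1, -0.6]
grip_width: 0.0002
grasp_force: 0.0
```

Emit:
{"name": "drive_tool", "arguments": {
  "increments": [
    [[0,0,-0.5],[0,0,0],0],
    [[0,0,-0.5],[0,0,0],0]
  ]
}}

```text
clock: 14.78
eef_pos: [0.6118, -0.1111, 0.0837]
tool_rot: [0.636, 0.771, 0.0, 0.0]
ft_force: [0.3, 0.3, -0.2]
grip_width: -0.0005
grasp_force: 0.0
```

```bash
python3 - <<'E'
from h import *
from fit import proj
o=get_obs();print(o['eef_pos'])
P=[]
for c,h in (('wrist',40),('scene',30)):
    p=camera(c); np.savez(c+'0.npz',K=p['K'],view=p['view']); im=p['image'][:,:,::-1]; u=proj(c,o['eef_pos']); print(c,u)
    x0,y0=np.round(u).astype(int)-h; k=390/(2*h); y0-=5
    q=cv2.resize(im[y0:y0+2*h,x0:x0+2*h],(390,390),interpolation=3)
    for dz,col in((0,(0,0,255)),(.01,(0,255,0)),(.02,(255,0,0))):
        v=proj(c,o['eef_pos']+[0,0,dz]);cv2.circle(q,(int((v[0]-x0+.5)*k),int((v[1]-y0+.5)*k)),2,col,-1)
    P.append(q)
cv2.imwrite('pics/i.png',np.hstack(P))
E
```

```text
[ 0.61176658 -0.11112802  0.0836683 ]
wrist [281.39492805 245.63375097]
scene [233.18848407 284.51647813]
```

View pics/i.png

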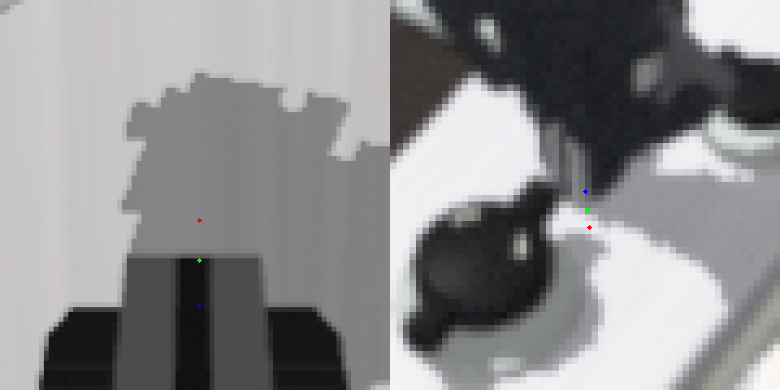

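Wrist view: the shadow now meets the finger edge, so the tip is about 1.5 mm above the panel, which puts it roughly 23 mm behind the reported TCP. I'll finish the probe to confirm.

Emit:
{"name": "drive_tool", "arguments": {
  "increments": [
    [[0,0,-0.5],[0,0,0],0],
    [[0,0,-0.5],[0,0,0],0]
  ]
}}

```text
clock: 15.05
eef_pos: [0.6118, -0.1111, 0.0827]
tool_rot: [0.636, 0.771, 0.0, 0.0]
ft_force: [-0.5, -0.2, 0.7]
grip_width: 0.0002
grasp_force: 0.0
```

Emit:
{"name": "drive_tool", "arguments": {
  "increments": [
    [[0,0,-0.5],[0,0,0],0],
    [[0,0,0],[0,0,0],0]
  ]
}}

```text
clock: 15.22
eef_pos: [0.6117, -0.1111, 0.0821]
tool_rot: [0.636, 0.771, -0.0, -0.0]
ft_force: [0.2, 1.0, -0.2]
grip_width: 0.0001
grasp_force: 0.0
```

Emit:
{"name": "drive_tool", "arguments": {
  "increments": [
    [[0,0,-0.5],[0,0,0],0],
    [[0,0,0],[0,0,0],0]
  ]
}}

```text
clock: 15.38
eef_pos: [0.6117, -0.1111, 0.0816]
tool_rot: [0.636, 0.771, -0.0, -0.0]
ft_force: [-0.0, 0.2, -0.4]
grip_width: 0.0
grasp_force: 0.0
```

Emit:
{"name": "drive_tool", "arguments": {
  "increments": [
    [[0,0,-0.5],[0,0,0],0],
    [[0,0,0],[0,0,0],0]
  ]
}}

```text
clock: 15.55
eef_pos: [0.6118, -0.1111, 0.0816]
tool_rot: [0.636, 0.771, 0.0, 0.0]
ft_force: [-1.2, 0.4, 2.2]
grip_width: -0.0001
grasp_force: 1.0
```

Emit:
{"name": "drive_tool", "arguments": {
  "increments": [
    [[0,0,-0.5],[0,0,0],0],
    [[0,0,0],[0,0,0],0]
  ]
}}

```text
clock: 15.72
eef_pos: [0.6118, -0.1111, 0.0815]
tool_rot: [0.636, 0.771, 0.0, 0.0]
ft_force: [-2.4, -0.4, 4.5]
grip_width: -0.0001
grasp_force: 2.4
```

Emit:
{"name": "drive_tool", "arguments": {
  "increments": [
    [[0,0,-0.5],[0,0,0],0],
    [[0,0,0],[0,0,0],0]
  ]
}}

```text
clock: 15.88
eef_pos: [0.6118, -0.1111, 0.0815]
tool_rot: [0.636, 0.771, 0.0, 0.0]
ft_force: [-2.7, 1.1, 7.5]
grip_width: -0.0001
grasp_force: 3.6
```

Emit:
{"name": "drive_tool", "arguments": {
  "increments": [
    [[0,0,-0.5],[0,0,0],0],
    [[0,0,0],[0,0,0],0]
  ]
}}

```text
clock: 16.05
eef_pos: [0.6119, -0.1111, 0.0815]
tool_rot: [0.636, 0.771, 0.0, 0.001]
ft_force: [-4.5, 0.2, 8.9]
grip_width: 0.0
grasp_force: 4.7
```

Contact at reported z = 0.0816, so the tips sit 23.4 mm behind the reported TCP, and the arm yields about 4.5 N per mm. I'll press the stop on the root of the left lug, over 20 mm off-axis, so the grasp point stays clear of the axis.

Emit:
{"name": "drive_tool", "arguments": {
  "increments": [
    [[0,0,10],[0,0,0],0],
    [[0,0,20],[0,0,0],0],
    [[0,0,20],[0,0,0],0],
    [[3,-15,0],[0,0,0],0],
    [[3.5,-15.4,0],[0,0,0],0],
    [[0,0,-10],[0,0,0],0],
    [[0,0,-5],[0,0,0],0],
    [[0,0,0],[0,0,0],0]
  ]
}}

```text
clock: 16.72
eef_pos: [0.6166, -0.1418, 0.1116]
tool_rot: [0.637, 0.771, -0.001, -0.002]
ft_force: [-0.4, -0.6, 0.1]
grip_width: -0.0005
grasp_force: 0.1
```

Emit:
{"name": "drive_tool", "arguments": {
  "increments": [
    [[0,0,-1],[0,0,0],0],
    [[0,0,-1],[0,0,0],0],
    [[0,0,-1],[0,0,0],0],
    [[0,0,0],[0,0,0],0]
  ]
}}

```text
clock: 17.05
eef_pos: [0.618, -0.1411, 0.1114]
tool_rot: [0.636, 0.772, -0.0, -0.0]
ft_force: [0.4, -0.7, 0.7]
grip_width: -0.0002
grasp_force: 0.0
```

Emit:
{"name": "drive_tool", "arguments": {
  "increments": [
    [[0,0,-1],[0,0,0],0],
    [[0,0,-1],[0,0,0],0],
    [[0,0,0],[0,0,0],0]
  ]
}}

```text
clock: 17.3
eef_pos: [0.6186, -0.1412, 0.1104]
tool_rot: [0.636, 0.771, 0.0, 0.0]
ft_force: [-1.3, 1.4, 4.4]
grip_width: 0.0001
grasp_force: 2.0
```

Emit:
{"name": "drive_tool", "arguments": {
  "increments": [
    [[0,0,-1],[0,0,0],0],
    [[0,0,-1],[0,0,0],0],
    [[0,0,0],[0,0,0],0]
  ]
}}

```text
clock: 17.55
eef_pos: [0.6179, -0.1416, 0.1071]
tool_rot: [0.636, 0.771, -0.0, -0.0]
ft_force: [0.5, 0.9, 0.6]
grip_width: -0.0001
grasp_force: 0.0
```

Emit:
{"name": "drive_tool", "arguments": {
  "increments": [
    [[0,0,-1],[0,0,0],0],
    [[0,0,-1],[0,0,0],0],
    [[0,0,-1],[0,0,0],0],
    [[0,0,0],[0,0,0],0]
  ]
}}

```text
clock: 17.88
eef_pos: [0.6182, -0.1417, 0.1045]
tool_rot: [0.636, 0.771, -0.0, -0.0]
ft_force: [-0.3, 0.7, 1.1]
grip_width: -0.0001
grasp_force: 0.2
```

Emit:
{"name": "drive_tool", "arguments": {
  "increments": [
    [[0,0,-1],[0,0,0],0],
    [[0,0,-1],[0,0,0],0],
    [[0,0,0],[0,0,0],0]
  ]
}}

```text
clock: 18.13
eef_pos: [0.6188, -0.1416, 0.1041]
tool_rot: [0.636, 0.771, 0.0, 0.001]
ft_force: [-2.0, -0.0, 4.9]
grip_width: -0.0002
grasp_force: 2.6
```

Emit:
{"name": "drive_tool", "arguments": {
  "increments": [
    [[0,0,-1],[0,0,0],0],
    [[0,0,-1],[0,0,0],0],
    [[0,0,0],[0,0,0],0],
    [[0,0,0],[0,0,0],0]
  ]
}}

```text
clock: 18.47
eef_pos: [0.6193, -0.1415, 0.1038]
tool_rot: [0.636, 0.771, 0.001, 0.002]
ft_force: [-4.5, 1.8, 11.9]
grip_width: -0.0001
grasp_force: 5.9
```

Emit:
{"name": "drive_tool", "arguments": {
  "increments": [
    [[0,0,10],[0,0,0],0],
    [[0,0,16],[0,0,0],0],
    [[-15,3.5,0],[0,0,0],0],
    [[-15,3.5,0],[0,0,0],0],
    [[0,0,0],[0,0,0],0],
    [[0,0,0],[0,0,0],0]
  ]
}}

```text
clock: 18.97
eef_pos: [0.588, -0.1345, 0.1269]
tool_rot: [0.636, 0.771, -0.0, 0.0]
ft_force: [-0.5, 0.5, -0.1]
grip_width: 0.0002
grasp_force: 0.0
```

Emit:
{"name": "drive_tool", "arguments": {
  "increments": [
    [[0,0,-12],[0,0,0],0],
    [[0,0,-12],[0,0,0],0],
    [[0,0,-5],[0,0,0],0],
    [[0,0,-2],[0,0,0],0],
    [[0,0,0],[0,0,0],0],
    [[0,0,0],[0,0,0],0]
  ]
}}

```text
clock: 19.47
eef_pos: [0.5888, -0.1346, 0.0959]
tool_rot: [0.636, 0.771, 0.0, 0.0]
ft_force: [0.8, -0.7, -0.1]
grip_width: 0.0005
grasp_force: 0.0
```

Emit:
{"name": "drive_tool", "arguments": {
  "increments": [
    [[3.9,0.8,0],[0,0,0],0],
    [[2,0.4,0],[0,0,0],0],
    [[2,0.4,0],[0,0,0],0],
    [[0,0,0],[0,0,0],0]
  ]
}}

```text
clock: 19.8
eef_pos: [0.597, -0.1329, 0.0961]
tool_rot: [0.636, 0.771, 0.0, 0.001]
ft_force: [0.3, -0.5, 0.3]
grip_width: 0.0001
grasp_force: 0.0
```

Emit:
{"name": "drive_tool", "arguments": {
  "increments": [
    [[2,0.4,0],[0,0,0],0],
    [[2,0.4,0],[0,0,0],0],
    [[0,0,0],[0,0,0],0]
  ]
}}

```text
clock: 20.05
eef_pos: [0.6006, -0.132, 0.0957]
tool_rot: [0.636, 0.771, 0.0, 0.0]
ft_force: [-0.2, 0.0, 0.0]
grip_width: -0.0001
grasp_force: 0.0
```

Emit:
{"name": "drive_tool", "arguments": {
  "increments": [
    [[2,0.4,0],[0,0,0],0],
    [[2,0.4,0],[0,0,0],0],
    [[0,0,0],[0,0,0],0]
  ]
}}

```text
clock: 20.3
eef_pos: [0.6042, -0.1311, 0.0956]
tool_rot: [0.636, 0.771, -0.0, -0.0]
ft_force: [0.3, 0.3, 0.1]
grip_width: -0.0003
grasp_force: 0.2
```

Emit:
{"name": "drive_tool", "arguments": {
  "increments": [
    [[2,0.4,0],[0,0,0],0],
    [[2,0.4,0],[0,0,0],0],
    [[0,0,0],[0,0,0],0]
  ]
}}

```text
clock: 20.55
eef_pos: [0.6067, -0.1306, 0.0957]
tool_rot: [0.637, 0.771, -0.001, -0.001]
ft_force: [-5.3, -0.0, 3.5]
grip_width: -0.0003
grasp_force: 3.5
```

Emit:
{"name": "drive_tool", "arguments": {
  "increments": [
    [[2,0.4,0],[0,0,0],0],
    [[2,0.4,0],[0,0,0],0],
    [[0,0,0],[0,0,0],0]
  ]
}}

```text
clock: 20.8
eef_pos: [0.6101, -0.1298, 0.0964]
tool_rot: [0.637, 0.771, -0.001, -0.001]
ft_force: [-8.3, 0.1, 7.8]
grip_width: 0.0004
grasp_force: 6.4
```

Emit:
{"name": "drive_tool", "arguments": {
  "increments": [
    [[2,0.4,0],[0,0,0],0],
    [[2,0.4,0],[0,0,0],0],
    [[0,0,0],[0,0,0],0]
  ]
}}

```text
clock: 21.05
eef_pos: [0.6132, -0.1294, 0.097]
tool_rot: [0.637, 0.771, -0.002, -0.002]
ft_force: [-9.9, -0.2, 10.4]
grip_width: 0.0003
grasp_force: 8.9
```

Emit:
{"name": "drive_tool", "arguments": {
  "increments": [
    [[2,0.4,0],[0,0,0],0],
    [[2,0.4,0],[0,0,0],0],
    [[0,0,0],[0,0,0],0]
  ]
}}

```text
clock: 21.3
eef_pos: [0.618, -0.1292, 0.0981]
tool_rot: [0.637, 0.771, -0.002, -0.0]
ft_force: [-9.8, -2.0, 13.1]
grip_width: 0.0002
grasp_force: 8.9
```

Emit:
{"name": "drive_tool", "arguments": {
  "increments": [
    [[2,0.4,0.5],[0,0,0],0],
    [[2,0.4,0.5],[0,0,0],0],
    [[0,0,0],[0,0,0],0]
  ]
}}

```text
clock: 21.55
eef_pos: [0.6219, -0.1294, 0.099]
tool_rot: [0.637, 0.771, -0.003, 0.0]
ft_force: [-10.4, -3.6, 13.5]
grip_width: 0.0004
grasp_force: 9.8
```

Emit:
{"name": "drive_tool", "arguments": {
  "increments": [
    [[2,0.4,0.5],[0,0,0],0],
    [[2,0.4,0.5],[0,0,0],0],
    [[0,0,0],[0,0,0],0]
  ]
}}

```text
clock: 21.8
eef_pos: [0.6288, -0.1269, 0.0986]
tool_rot: [0.637, 0.771, 0.0, 0.001]
ft_force: [-1.3, 0.2, -0.5]
grip_width: 0.0
grasp_force: 0.4
```

Emit:
{"name": "drive_tool", "arguments": {
  "increments": [
    [[0,0,8],[0,0,0],0],
    [[0,0,20],[0,0,0],0],
    [[0,0,30],[0,0,0],0],
    [[-5,-15,25],[0,0,0],0],
    [[-9,-20,20],[0,0,0],0],
    [[-9,-20,5],[0,0,0],0],
    [[0,0,0],[0,0,0],0],
    [[0,0,0],[0,0,0],0]
  ]
}}

```text
clock: 22.47
eef_pos: [0.6056, -0.1824, 0.2066]
tool_rot: [0.637, 0.771, 0.001, 0.001]
ft_force: [0.5, 0.9, -0.2]
grip_width: -0.0
grasp_force: 0.0
```

```bash
python3 - <<'E'
from h import *
from fit import *
camera('wrist');p=camera('wrist'); np.savez('wrist0.npz',K=p['K'],view=p['view'])
print(get_obs()['eef_pos'])
g=p['image'].max(axis=2)
n,l,st,ce=cv2.connectedComponentsWithStats((g<60).astype(np.uint8))
for i in range(1,n):
    if 300<st[i,4]<8000 and st[i,1]<240: print(st[i],ce[i])
i=min(range(1,n),key=lambda i:np.hypot(*(ce[i]-(304,182))) if st[i,4]>800 else 1e9)
ys,xs=np.nonzero(l==i); print('axis',np.degrees(.5*np.arctan2(2*np.cov(xs,ys)[0,1],xs.var()-ys.var())))
t=[.6726,.0237,.1957]
# lug ends, lug mid height up vs latched
for press in (0,7):
    print(press,[proj('wrist',W(t,np.array([-85,-175+s*36,127-5-press])/1e3)).round(1).tolist() for s in(1,-1)])
print([proj('wrist',W(t,np.array(S[k])/1e3)).round(1).tolist() for k in S])
E
```

```text
[ 0.60527465 -0.18090994  0.2050852 ]
[   0    0  161  154 6881] [43.30504287 49.87647144]
[ 246    7   40   46 1394] [265.44906743  29.40387374]
[ 339    7   42   45 1448] [359.19060773  28.99930939]
[ 277  140   58   91 2923] [305.80978447 185.64112213]
axis -88.80397457847039
0 [[308.4, 137.3], [306.3, 225.5]]
7 [[307.7, 136.1], [305.7, 222.3]]
[[308.0, 185.8], [363.9, 26.2], [268.3, 26.6]]
```

```bash
python3 - <<'E'
from h import *
from fit import *
p=camera('wrist'); np.savez('wrist0.npz',K=p['K'],view=p['view'])
g=p['image'].max(axis=2)
n,l,st,ce=cv2.connectedComponentsWithStats((g<60).astype(np.uint8))
c=[i for i in range(1,n) if 1000<st[i,4]<4000 and st[i,1]<200 and st[i,0]>200]
for i in c: print(st[i],ce[i].round(1))
s=camera('scene'); 
print([ (d['conf'],d['bbox']) for d in silhouettes('stop_top',s)][:2])
im=s['image'].max(axis=2); n,l,st,ce=cv2.connectedComponentsWithStats((im<70).astype(np.uint8))
for i in range(1,n):
    if np.hypot(*(ce[i]-(217,290)))<15: print('scene now',st[i],ce[i].round(1))
im=cv2.imread('pics/scene0.png').max(axis=2); n,l,st,ce=cv2.connectedComponentsWithStats((im<70).astype(np.uint8))
for i in range(1,n):
    if np.hypot(*(ce[i]-(217,290)))<15: print('scene 0',st[i],ce[i].round(1))
V=np.array([[0.9889,0.1488,0.0002,-0.5746],[0.1408,-0.9363,0.3218,-0.2972],[0.0481,-0.3182,-0.9468,0.2937],[0,0,0,1]])
V[:3,3]+=V[:3,:3]@np.array([.0006,.0006,-.0003]); np.savez('wA0.npz',K=p['K'],view=V)
t=[.6726,.0237,.1957]
for v in ('wA','wrist'): print(v,[proj(v,W(t,np.array(S[k])/1e3)).round(1).tolist() for k in S])
E
```

```text
[ 246    8   40   46 1400] [265.8  30.2]
[ 339    8   42   45 1453] [359.6  30. ]
[ 277  141   59   91 2938] [306.1 186.6]
[(0.69, [202.6, 279.5, 230.1, 304.7]), (0.62, [176.0, 148.2, 403.2, 400.4])]
scene now [206 278  22  26 328] [216.8 291.1]
scene 0 [206 278  22  26 345] [216.8 291.3]
wA [[303.4, 184.5], [351.4, 23.2], [256.3, 28.1]]
wrist [[308.3, 186.8], [364.4, 27.1], [268.6, 27.5]]
```

Scene camera: the stop's blob has the same box and centroid as at the start, so the head is up and turned back. Next is the reset button.

Emit:
{"name": "drive_tool", "arguments": {
  "increments": [
    [[6,26,0],[0,0,0],0],
    [[6,26,0],[0,0,0],0],
    [[6,26,0],[0,0,0],0],
    [[6,26,-20],[0,0,0],0],
    [[7,27,-20],[0,0,0],0],
    [[0,0,-20],[0,0,0],0],
    [[0,0,0],[0,0,0],0],
    [[0,0,0],[0,0,0],0]
  ]
}}

```text
clock: 23.38
eef_pos: [0.6349, -0.0495, 0.144]
tool_rot: [0.636, 0.772, -0.001, -0.002]
ft_force: [0.2, 0.1, 0.0]
grip_width: -0.0002
grasp_force: 0.0
```

```bash
python3 -c "
from h import *;o=get_obs();print(o['eef_pos'],o['joint_vel'].round(3))"
```

```text
[ 0.63491158 -0.04950212  0.14398044] [-0.027 -0.032  0.054  0.009  0.    -0.001]
```

Emit:
{"name": "drive_tool", "arguments": {
  "increments": [
    [[1,0,-15],[0,0,0],0],
    [[0,0,-15],[0,0,0],0],
    [[0,0,-6],[0,0,0],0],
    [[0,0,-2],[0,0,0],0],
    [[0,0,0],[0,0,0],0],
    [[0,0,0],[0,0,0],0]
  ]
}}

```text
clock: 23.88
eef_pos: [0.6379, -0.051, 0.109]
tool_rot: [0.637, 0.771, 0.001, 0.001]
ft_force: [-0.2, 0.3, -0.3]
grip_width: -0.0001
grasp_force: 0.0
```

Emit:
{"name": "drive_tool", "arguments": {
  "increments": [
    [[0,0,-1],[0,0,0],0],
    [[0,0,-1],[0,0,0],0],
    [[0,0,-1],[0,0,0],0],
    [[0,0,0],[0,0,0],0]
  ]
}}

```text
clock: 24.22
eef_pos: [0.6372, -0.0505, 0.1048]
tool_rot: [0.636, 0.771, 0.0, 0.0]
ft_force: [0.4, -0.8, -0.3]
grip_width: 0.0002
grasp_force: 0.0
```

Emit:
{"name": "drive_tool", "arguments": {
  "increments": [
    [[0,0,-1],[0,0,0],0],
    [[0,0,-1],[0,0,0],0],
    [[0,0,-1],[0,0,0],0],
    [[0,0,0],[0,0,0],0]
  ]
}}

```text
clock: 24.55
eef_pos: [0.6373, -0.0505, 0.1019]
tool_rot: [0.636, 0.771, 0.0, 0.0]
ft_force: [-0.0, -1.1, 2.3]
grip_width: 0.0
grasp_force: 1.1
```

Emit:
{"name": "drive_tool", "arguments": {
  "increments": [
    [[0,0,-1],[0,0,0],0],
    [[0,0,-1],[0,0,0],0],
    [[0,0,-1],[0,0,0],0],
    [[0,0,-1],[0,0,0],0],
    [[0,0,0],[0,0,0],0]
  ]
}}

```text
clock: 24.97
eef_pos: [0.6373, -0.0505, 0.0979]
tool_rot: [0.636, 0.771, 0.0, 0.0]
ft_force: [-0.6, -0.4, 4.7]
grip_width: -0.0
grasp_force: 2.3
```

Emit:
{"name": "drive_tool", "arguments": {
  "increments": [
    [[0,0,-1],[0,0,0],0],
    [[0,0,-1],[0,0,0],0],
    [[0,0,0],[0,0,0],0]
  ]
}}

```text
clock: 25.22
eef_pos: [0.6374, -0.0505, 0.0974]
tool_rot: [0.636, 0.771, 0.0, 0.001]
ft_force: [-3.2, 1.2, 9.7]
grip_width: -0.0002
grasp_force: 5.2
```

Bottomed out: about 6.2 mm of travel, with the force stiffening to 10 N. I'll lift clear.

Emit:
{"name": "drive_tool", "arguments": {
  "increments": [
    [[0,0,10],[0,0,0],0],
    [[0,0,20],[0,0,0],0],
    [[0,0,30],[0,0,0],0],
    [[0,0,30],[0,0,0],0],
    [[0,0,0],[0,0,0],0],
    [[0,0,0],[0,0,0],0],
    [[0,0,0],[0,0,0],0],
    [[0,0,0],[0,0,0],0]
  ]
}}

```text
clock: 25.88
eef_pos: [0.6361, -0.0505, 0.1838]
tool_rot: [0.636, 0.771, -0.001, -0.001]
ft_force: [-0.5, 0.8, 0.2]
grip_width: 0.0
grasp_force: 0.0
```

```bash
python3 - <<'E'
from h import *
print(get_obs()['eef_pos'],get_obs()['ft_force'])
s=camera('scene'); a=cv2.imread('pics/scene0.png').max(axis=2); b=s['image'].max(axis=2)
for nm,q in (('stop',(217,290)),('reset',(260,264)),('start',(237,253))):
  for im in (a,b):
    n,l,st,ce=cv2.connectedComponentsWithStats((im<70).astype(np.uint8))
    i=min(range(1,n),key=lambda i:np.hypot(*(ce[i]-q)) if st[i,4]>30 else 999); print(nm,st[i],ce[i].round(1))
for q in ('plate','mug','spice_jar','spoon','canister'):
    print(q,[(round(d['conf'],2),d['bbox']) for d in silhouettes(q,s)[:1]])
E
```

```text
[ 0.63608627 -0.05047465  0.18378941] [-0.46824705  0.82896103  0.22382009]
stop [206 278  22  26 345] [216.8 291.3]
stop [206 278  22  26 342] [216.7 291.3]
reset [255 260  11  10  84] [259.5 264.2]
reset [255 260  11  10  84] [259.5 264.2]
start [231 248  11  10  84] [236.1 252.8]
start [231 248  11  10  83] [236.1 252.8]
plate [(0.8, [255.7, 289.5, 331.4, 351.1])]
mug [(0.64, [112.4, 296.8, 162.0, 351.4])]
spice_jar [(0.81, [173.8, 339.0, 204.9, 374.5])]
spoon [(0.68, [177.2, 232.8, 221.6, 260.6])]
canister [(0.18, [327.0, 148.3, 386.3, 205.2])]
```

All controls and loose things look as they were at the start, and the robot touches nothing, so I'm handing in.

```bash
python3 -c "
from h import *;print(job_done())"
```

```text
the job is handed in; nothing more can be done
None
```

The stop test is done and handed in: I pressed the stop until it latched, twisted a lug clockwise until the head sprang back up, then pressed the reset fully down and let it come back. The hand-in gave no verdict. The camera last showed the stop, reset and start as at the beginning, and the plate, mug, jar and spoon in place; I did not check the canister, dial or carriage.

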